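Return three bottles to their own stands beside the bath

TASK

Three bottles each stand on the wrong one of the three white bottle stands. Move them so that the brown bottle stands on the square stand, the white red-capped bottle on the hexagonal stand and the slim clear blue-capped bottle on the round stand, each upright and centred on its stand; the empty cork mat is there for setting a bottle down on the way. Never tip a bottle over, and leave the timer and the carton where they are.

Things in the scene. Friction and masses are not known exactly. Their poses are not given: they have to be found in the camera images.
- amber_bottle: squat brown bottle with a black cap, loose, 0.28 kg: upright cylinder 62 mm in diameter up to its shoulder about 90 mm up (physically it is 62 mm across up to 117 mm), then a narrower cap, 125 mm high in all. Origin at the centre of its underside, z up along the bottle. Grasp round the body from above, 85 to 95 mm above the underside.
- rinse_bottle: white bottle with a red cap, loose, 0.22 kg: upright cylinder 56 mm in diameter up to its shoulder about 95 mm up (physically 56 mm across up to 124 mm), then a narrower cap, 132 mm high in all. Origin at the centre of its underside, z up along the bottle. Grasp round the body from above, 90 to 100 mm above the underside.
- slim_bottle: slim clear bottle with a wide blue cap, loose, 0.09 kg: upright cylinder 45 mm in diameter up to 94 mm, cap 47 mm in diameter from there to the top at 122 mm. Origin at the centre of its underside, z up along the bottle. Grasp from above round the cap or just under it (95 to 110 mm up); gripped lower, the finger links of some grippers squeeze the top.
- stand_round: white plastic bottle stand, a round disc 68 mm in diameter and 10 mm high, fixed to the bench, flat top with a thin grey ring (57 mm across) drawn round the centre. Origin at the centre of its underside on the bench; its top is 10 mm above. Place of the slim clear bottle; the brown bottle stands on it at the start.
- stand_square: white plastic bottle stand, a square plate 64 x 64 mm and 10 mm high, fixed to the bench, flat top with a thin grey ring round the centre. Origin at the centre of its underside on the bench; x and y axes parallel to its sides. Place of the brown bottle; the white red-capped bottle stands on it at the start.
- stand_hex: white plastic bottle stand, a regular hexagon 66 mm across its flats and 10 mm high, fixed to the bench, flat top with a thin grey ring round the centre. Origin at the centre of its underside on the bench. Place of the white red-capped bottle; the slim clear bottle stands on it at the start.
- mat: flat rectangular cork mat 56 x 74 mm, 4 mm thick, fixed to the bench, empty at the start: the free spot for setting a bottle down on the way. Origin at the centre of its underside on the bench; y along its long side. The four places (stands and mat) lie about 85 to 120 mm from their neighbours and change places from start to start.
- timer: white bench timer, 62 x 66 mm and 19 mm high, loose, lying on the bench close to the left of the stands; bystander, to be left alone. Origin at the centre of its underside. To its left stands a tall cabinet whose upper part (0.33 to 0.77 m above the bench) begins at about x = 0.35 m, y = 0.52 m: keep the arm clear of it, also when coming in from the start.
- label_box: small closed carton, 60 x 90 mm and 55 mm high, loose, beyond the stands; bystander, to be left alone. Origin at the centre of its underside.
Not all that is in view belongs to the job. What is shaped like the slim_bottle but yellow is not meant.

How it is judged:
By the outcome, as a careful person would: the job done as asked, in the order asked, and still so for the second after the job is handed in, with the robot touching nothing.
It also fails if it takes over 96 s, if anything falls off the work surface, if the arm or the gripper's body presses on something with over 40 N, if the wrist force passes 120 N, or if a joint passes its speed limit or range.

ROBOT

A 6-joint arm with a two-finger parallel gripper is mounted at the origin on a cart in front of the work surface, level with it; the furniture and walls round the work are solid. World frame = base frame: x ahead of the robot, y to its left, z up, the work surface at z = 0. Lengths are in m, angles in rad, forces in N, time in s.
With the tool pointing down it reaches from about 0.375 to 0.9 m from the base axis. Payload 3.1 kg.
Tool frame: the origin (TCP) lies at the very end of the fingers, on their centre line; the grasp point (between the pads) lies 19 mm behind it; z points along the fingers, y is the line along which they close (so a half turn about z gives the same grasp; the last joint's range is limited). The gripper opens to 87 mm and grips with 3 to 60 N. Pads are 19 mm wide; open, the fingers measure 117 mm over their backs; the gripper's body (75 mm by 190 mm) begins 51 mm behind the grasp point.
Start: joints at [1.111, 0.527, 1.433, -0, 1.181, -0.178], TCP at [0.173, 0.601, 0.223] pointing down, gripper open.
Joint ranges: [-3.08, 3.08], [-0.75, 2.2], [0.22, 2.44], [-1.43, 4.57], [0, 2.65], [-2.85, 2.85]. Speed limits (rad/s): [2.79, 2.79, 3.14, 3.14, 3.14, 3.14].

INTERFACE

Orientations are given as a 3x3 rotation matrix whose columns are the frame's x, y, z axes.
In Python, from cell import arm gives the robot as it stands. The module is installed in compiled form; this text tells all that it offers.
- The arm moves only by the shell command python3 -m inch 'ROWS' [FORCE]. ROWS is JSON, a list of rows, each a list of 3 entries, a list of its own where there are three numbers: the opening, from -1 (shut) to 1 (fully open), then the shift along the tool's x, y, z normalised to -1 to 1, where 1 is 0.15 m, then the turn, a rotation vector about the tool's x, y, z normalised to -1 to 1, where 1 is 2 rad. In form: [[jaw, [x, y, z], [ax, ay, az]], ...]. A call has 1 to 10 rows; each row is the pose to reach, as a shift and turn from the pose commanded when the call began, along the tool's axes at that moment; what a row does not reach only later rows make up. A row lasts 1/8 s, in which the tool goes at most 62.5 mm and 10.7 degrees, less where a joint would pass 70% of its speed; a pose out of reach is approached as far as the arm can. A call with a number of a shift or a turn outside -1 to 1 is refused whole. A call with a gripper value outside its range is refused whole. The fingers move at their own pace and stop on an object; FORCE is the grip in N (left out, the last holds). Time passes only in rows, so rows that repeat a pose let the fingers close. It gives the time, the measured TCP pose, the force, the opening and the grip force at its end, in the units of the state.
- arm.get_state(): the state, without advancing time (a new reading comes with each control period).
- arm.snapshot(name): name is "side" or "top"; returns a dict with "color" (480x640x3 uint8, red, green, blue), "range_z" (480x640 float32, m along the optical axis (not along the pixel's ray), 0 where there is no reading), "fx", "fy", "cx", "cy" (pixels), "dist" ([k1, k2, p1, p2, k3] as OpenCV has them; the pictures are not rectified), "xyz" and "attitude" of the camera in the world. Camera axes: x right, y up, looking along -z (the intrinsics and any distortion apply to the point x, -y, -z); pixel columns grow to the right and rows downward; lengths in m; the calibration is good to about 2 mm. A picture is of the moment at which its call begins.
- arm.hand_in(): hands the job in; it is judged then, once.
The state is a dict: "time": time; "joints": joint angles; "joint_vel": joint speeds; "tau": joint torques, N m; "eef_pos": TCP position; "eef_rot": TCP orientation; "contact_force": force on the tool from outside, world axes, zero at the start; "wrist_torque": the same for the moment, N m; "width": opening from 0.0 (shut) to 1.0 (fully open); "grasp_force": force on a finger pad.
Only numpy, scipy, OpenCV 4.12 (cv2) and the standard library are available. Lean on these libraries where they do the work, as an engineer would, in place of code of your own. Each camera call takes 0.05 s, during which the arm holds its last target. There are 200 camera calls.

## Working session

There is one attempt and no reset: what is moved stays moved. The work goes in short steps, Python scripts to look and compute and a shell command to move; the robot and the scene stay as the last step left them, time stands still between calls to the robot, and variables do not carry over. Pictures are saved under pics/ and viewed, at most 14 in all, crops included, and the job is handed in when it is done.

```bash
mkdir -p pics; cat > h.py <<'E'
import numpy as np, cv2
from cell import arm
def snap(n):
    s=arm.snapshot(n); np.save(f'/tmp/{n}.npy',s,allow_pickle=True); return s
def load(n): return np.load(f'/tmp/{n}.npy',allow_pickle=True).item()
def ray(s,uv):
    K=np.array([[s['fx'],0,s['cx']],[0,s['fy'],s['cy']],[0,0,1]],float)
    p=cv2.undistortPoints(np.array(uv,float).reshape(-1,1,2),K,np.array(s['dist'],float)).reshape(-1,2)
    d=np.c_[p[:,0],-p[:,1],-np.ones(len(p))]
    return np.array(s['xyz']),d@np.array(s['attitude']).T
def plane(s,uv,z):
    o,d=ray(s,uv); return o+d*((z-o[2])/d[:,2])[:,None]
def depth(s,uv):
    o,d=ray(s,uv); uv=np.array(uv,int).reshape(-1,2); return o+d*s['range_z'][uv[:,1],uv[:,0]][:,None]
E
python3 - <<'E'
from h import *
for n in('top','side'):
    s=snap(n); cv2.imwrite(f'pics/{n}0.png',s['color'][:,:,::-1]); print(n,s['xyz'],np.round(s['attitude'],3).tolist(),s['fx'],s['dist'],(s['range_z']>0).mean())
st=arm.get_state(); print(st['time'],st['eef_pos'],np.round(st['eef_rot'],3).tolist(),st['width'])
E
```

```text
top [0.48170281 0.32937883 0.88602477] [[0.011, 0.997, -0.07], [-1.0, 0.009, -0.027], [-0.026, 0.071, 0.997]] 575.7588335606479 [-0.03833295  0.          0.          0.          0.        ] 0.99607421875
side [-0.14741557  0.67073317  0.40485848] [[-0.45, 0.377, -0.809], [-0.893, -0.198, 0.405], [-0.007, 0.905, 0.426]] 469.1736991102842 [0.03974072 0.         0.         0.         0.        ] 0.996044921875
0.1 [0.17288746 0.599929   0.22166528] [[-0.961, 0.277, -0.001], [0.277, 0.961, -0.002], [0.0, -0.002, -1.0]] 0.9971045243056699
```

View pics/top0.png

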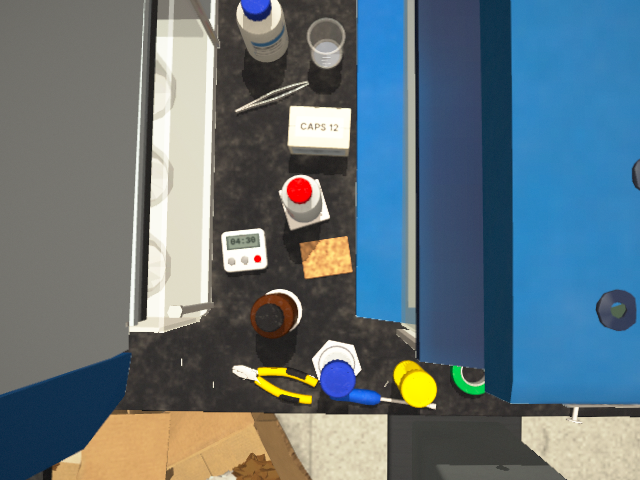

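View pics/side0.png

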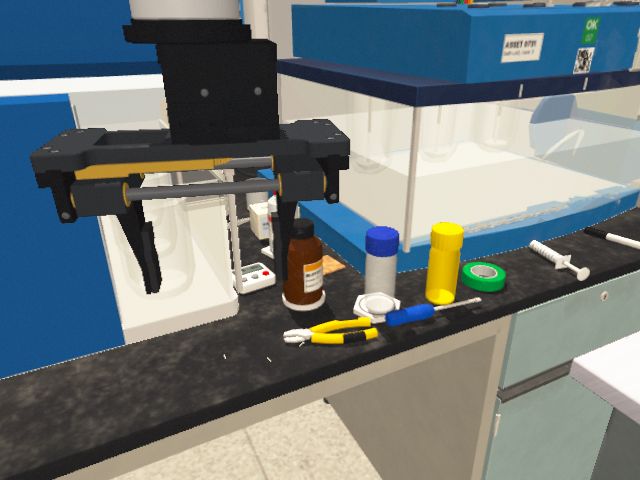

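The top view shows the brown bottle with its cap at about (270,315) on the round stand. The red cap is at (300,190) on the square stand, and the blue cap at (338,378) is on the hexagonal stand. The empty mat is at (326,257), the timer at (244,250) and the carton at (319,130).

Three things could be taken for the slim bottle: blue cap on clear body at top (338,378), yellow at (415,383), and a large white bottle with a blue cap at (258,10). The one at (338,378) fits, because it is clear and slim and stands on the hexagonal stand. I'll confirm it in a crop.

```bash
python3 - <<'E'
from h import *
t=load('top'); s=load('side')
a=cv2.resize(t['color'][330:420,290:450,::-1],None,fx=3,fy=3,interpolation=2)
b=cv2.resize(s['color'][210:330,340:480,::-1],None,fx=2.25,fy=2.25,interpolation=2)[:270]
cv2.imwrite('pics/crop.png',np.hstack([a,b]))
def mask(im,lo,hi,roi):
    h=cv2.cvtColor(im,cv2.COLOR_RGB2HSV); m=cv2.inRange(h,lo,hi); k=np.zeros_like(m); x0,x1,y0,y1=roi; k[y0:y1,x0:x1]=m[y0:y1,x0:x1]; return k
def big(m):
    c,_=cv2.findContours(m,0,2); return max(c,key=cv2.contourArea)
# caps in top
for nm,lo,hi,r in [('red',(0,150,80),(8,255,255),(270,335,165,215)),('blue',(110,120,60),(128,255,255),(310,357,350,405)),('amber',(0,0,0),(30,255,255),(248,290,290,340))]:
    m=mask(t['color'],lo,hi,r)
    v,u=np.nonzero(m); P=depth(t,np.c_[u,v]); zt=np.percentile(P[:,2],95); q=P[P[:,2]>zt-0.006]
    c=cv2.minEnclosingCircle(q[:,:2].astype(np.float32)); print(nm,'ztop',zt,'circle',c,'median',np.median(q,0),len(q))
def stand(nm,roi,z=0.01):
    u,v=np.meshgrid(range(roi[0],roi[1]),range(roi[2],roi[3])); uv=np.c_[u.ravel(),v.ravel()]
    P=depth(t,uv); h=cv2.cvtColor(t['color'],cv2.COLOR_RGB2HSV)[uv[:,1],uv[:,0]]
    k=(P[:,2]>0.004)&(P[:,2]<0.018)&(h[:,2]>110)&(h[:,1]<60); q=P[k]; 
    print(nm,k.sum(),'z',np.median(q[:,2]),'x',q[:,0].min(),q[:,0].max(),'y',q[:,1].min(),q[:,1].max())
    print(cv2.minAreaRect(q[:,:2].astype(np.float32)))
stand('sq',(270,340,170,235));stand('round',(245,310,285,345));stand('hex',(305,365,335,405))
m=mask(t['color'],(5,60,90),(25,255,255),(290,365,225,290)); c=big(m)
r=cv2.minAreaRect(plane(t,c.reshape(-1,2),0.004)[:,:2].astype(np.float32));print('mat',r, np.median(depth(t,c.reshape(-1,2))[:,2]))
# obstacle map
u,v=np.meshgrid(range(0,640,4),range(0,480,4));P=depth(t,np.c_[u.ravel(),v.ravel()])
for x0 in np.arange(.3,.95,.06):
    o=[]
    for y0 in np.arange(0.0,.64,.03):
        k=(abs(P[:,0]-x0)<.03)&(abs(P[:,1]-y0)<.015); o.append(f"{P[k,2].max():.2f}" if k.any() else ' -- ')
    print(f"{x0:.2f}",*o)
print('y',*[f"{y:.2f}" for y in np.arange(0,.64,.03)])
E
```

```text
red ztop 0.14440064068117967 circle ((0.548402726650238, 0.35634928941726685), 0.07204639911651611) median [0.60049323 0.37636522 0.14210303] 423
blue ztop 0.13379690490495422 circle ((0.4069483280181885, 0.3249606490135193), 0.07498491555452347) median [0.3556036  0.32458802 0.13164007] 1011
amber ztop 0.1358345123901084 circle ((0.4521956145763397, 0.3787713348865509), 0.057635143399238586) median [0.43458973 0.4135969  0.13452836] 641
sq 455 z 0.009374534952415692 x 0.5611356223532986 0.6389963039768406 y 0.3383013267769923 0.4158873962513636
((0.5998101234436035, 0.3765498399734497), (0.06335504353046417, 0.06379798799753189), 17.586959838867188)
round 215 z 0.009595125427080187 x 0.40739066593312023 0.46942320484318434 y 0.3781273502014474 0.4317171471057436
((0.44482576847076416, 0.39867812395095825), (0.06743032485246658, 0.0355350486934185), 33.05046463012695)
hex 710 z 0.009668881882698321 x 0.33308319171581025 0.3935442345512616 y 0.2894607863202838 0.3605018918401481
((0.3661316931247711, 0.32629653811454773), (0.057373419404029846, 0.06819181889295578), 9.173097610473633)
[... 810 characters left out ...]
.17 0.09  -- 
0.66  --   --   --  0.42 0.42 0.42 0.42 0.32 0.32 0.06 0.06 0.06 0.06 0.06 0.00 0.00 0.00 0.58 0.22 0.17 0.04  -- 
0.72  --   --   --  0.42 0.42 0.42 0.42 0.32 0.32 0.06 0.06 0.06 0.06 0.06 0.00 0.00 0.01 0.47 0.22 0.16 0.08  -- 
0.78  --   --   --   --   --   --  0.35 0.32 0.32 0.06 0.06 0.00 0.00 0.01 0.01 0.01 0.01 0.35 0.22 0.17  --   -- 
0.84  --   --   --   --   --   --   --   --  0.19 0.06 0.06 0.07 0.07 0.00 0.14 0.14 0.11 0.19 0.22 0.16 0.08  -- 
0.90  --   --   --   --   --   --   --   --  0.08 0.06 0.06 0.00 0.00 0.00 0.11  --  0.10 0.09 0.10  --   --   -- 
y 0.00 0.03 0.06 0.09 0.12 0.15 0.18 0.21 0.24 0.27 0.30 0.33 0.36 0.39 0.42 0.45 0.48 0.51 0.54 0.57 0.60 0.63
```

View pics/crop.png

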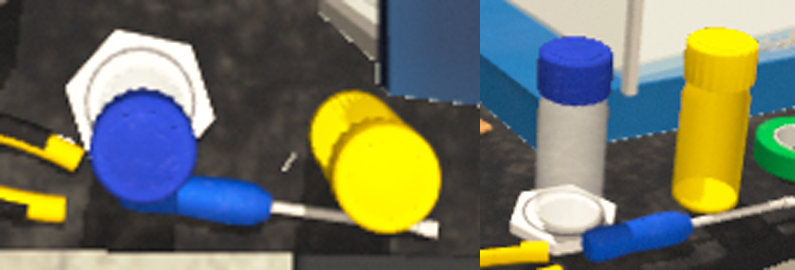

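The crop confirms the slim bottle: blue cap at top (338,378), clear body on the hexagonal stand. The yellow one beside it is the decoy. Next I'll refine the centres using both views and check where the hood glass is.

```bash
cat > meas.py <<'E'
from h import *
def big(m):
    c,_=cv2.findContours(m,cv2.RETR_EXTERNAL,cv2.CHAIN_APPROX_NONE); return max(c,key=cv2.contourArea)
def roi(m,r):
    k=np.zeros_like(m); k[r[2]:r[3],r[0]:r[1]]=m[r[2]:r[3],r[0]:r[1]]; return k
def captop(t,zlo,zhi,r):
    "centre of the level disc at height zlo..zhi, from depth"
    u,v=np.meshgrid(np.arange(r[0],r[1]),np.arange(r[2],r[3])); uv=np.c_[u.ravel(),v.ravel()]
    P=depth(t,uv); k=(P[:,2]>zlo)&(P[:,2]<zhi); m=np.zeros((480,640),np.uint8); m[uv[k,1],uv[k,0]]=255
    m=cv2.morphologyEx(m,cv2.MORPH_OPEN,np.ones((3,3))); c=big(m); z=np.median(P[k,2])
    q=plane(t,c.reshape(-1,2),z)[:,:2].astype(np.float32)
    e=cv2.fitEllipse(q); return np.r_[e[0],z],e[1],cv2.fitEllipse(c)[0]
def tri(a,ua,b,ub):
    o1,d1=ray(a,ua);o2,d2=ray(b,ub);d1=d1[0];d2=d2[0]
    s=np.linalg.lstsq(np.c_[d1,-d2],o2-o1,rcond=None)[0]; p,q=o1+s[0]*d1,o2+s[1]*d2; return (p+q)/2,np.linalg.norm(p-q)
E
python3 - <<'E'
from meas import *
t=load('top'); s=load('side')
for n,a,r in [('red',(.135,.155),(270,335,165,215)),('blue',(.125,.145),(310,362,350,405)),('amber',(.128,.145),(245,310,290,340))]:
    print(n,captop(t,*a,r))
h=cv2.cvtColor(t['color'],cv2.COLOR_RGB2HSV); hs=cv2.cvtColor(s['color'],cv2.COLOR_RGB2HSV)
# blue cap, two views: mask centroid = cap silhouette centre
cs=big(roi(cv2.inRange(hs,(105,120,60),(128,255,255)),(355,405,215,265))); x,y,w,hh=cv2.boundingRect(cs)
ct=big(roi(cv2.inRange(h,(105,120,60),(128,255,255)),(310,357,350,400))); ct=cv2.fitEllipse(ct)
print('blue px',ct,(x,y,w,hh),'tri top centre',tri(t,[ct[0]],s,[(x+w/2,y+6)]))
# stands: white polygon at z=.01 
for n,r in [('sq',(270,335,165,235)),('hex',(305,367,335,405)),('round',(240,310,280,345))]:
    u,v=np.meshgrid(np.arange(r[0],r[1]),np.arange(r[2],r[3])); uv=np.c_[u.ravel(),v.ravel()]; P=depth(t,uv); H=h[uv[:,1],uv[:,0]]
    k=(P[:,2]>.005)&(P[:,2]<.016)&(H[:,2]>90)&(H[:,1]<60); m=np.zeros((480,640),np.uint8); m[uv[k,1],uv[k,0]]=255
    q=plane(t,cv2.convexHull(big(m)).reshape(-1,2),.01)[:,:2]; ap=cv2.approxPolyDP(q.astype(np.float32)[:,None]*1000,4,True)[:,0]
    print(n,np.round(ap,0).tolist())
    if n=='round':
        from scipy.optimize import least_squares
        c=plane(t,big(m).reshape(-1,2),.01)[:,:2]; g=least_squares(lambda p:np.minimum(0,0)+np.hypot(*(c-p).T)-.034,[.44,.405],loss='soft_l1',f_scale=.001).x; print('circle',g)
# glass: side post base/top, top bar
print('post base',plane(s,[(409,250)],.06), 'bar',depth(t,[(410,60),(410,200),(412,310),(413,320)]))
print('post top',plane(s,[(414,105)],.33))
E
```

```text
red (array([0.60095161, 0.376192  , 0.14198088]), (0.03238888829946518, 0.0327601321041584), (299.2159118652344, 189.5485076904297))
blue (array([0.35565984, 0.32440275, 0.13162021]), (0.044364091008901596, 0.046270038932561874), (337.2117004394531, 379.09942626953125))
amber (array([0.43430576, 0.41345415, 0.13448115]), (0.035999596118927, 0.03618524596095085), (269.2870788574219, 317.27203369140625))
blue px ((338.4281921386719, 380.7054748535156), (34.76630783081055, 43.397518157958984), 151.50210571289062) (365, 226, 34, 31) tri top centre (array([0.35400299, 0.32368938, 0.13059046]), np.float64(0.0021378616746458175))
sq [[578.0, 338.0], [561.0, 396.0], [600.0, 409.0], [639.0, 356.0]]
hex [[386.0, 300.0], [352.0, 290.0], [346.0, 292.0], [334.0, 351.0], [368.0, 360.0], [393.0, 336.0]]
round [[408.0, 394.0], [465.0, 430.0], [469.0, 406.0], [453.0, 383.0], [429.0, 379.0]]
circle [0.43434229 0.41469039]
post base [[0.40323626 0.23615159 0.06      ]] bar [[0.76683598 0.23437576 0.16394244]
 [0.58550679 0.23447403 0.16100714]
 [0.4469296  0.23140345 0.15668011]
 [0.43480916 0.23088642 0.16218072]]
post top [[0.21618967 0.39178941 0.33      ]]
```

Measured positions, checked against the text:

| Item | Centre (x, y) | Height |
|---|---|---|
| Brown bottle / round stand | (.434, .414) | top at .134 (expected .135) |
| Red-capped bottle / square stand | (.600, .376) | top at .142 (expected .142) |
| Slim bottle | (.356, .324) | top at .132 (expected .132) |
| Hexagonal stand | (.360, .325) | about .010 |
| Mat | (.519, .343) | about .002 from range at its rim (expected .004) |

Plan: close the fingers along about -15° yaw. Move brown to the mat, slim to round, red to hexagonal, then brown to square. First I turn and move clear of the cabinet.

```bash
python3 -m inch '[[1,[-0.83,-1,0],[0,0,0.777]],[1,[-0.83,-1,0],[0,0,0.777]],[1,[-0.83,-1,0],[0,0,0.777]],[1,[-0.83,-1,0],[0,0,0.777]],[1,[-0.83,-1,0],[0,0,0.777]],[1,[-0.83,-1,0],[0,0,0.777]],[1,[-0.83,-1,0],[0,0,0.777]],[1,[-0.83,-1,0],[0,0,0.777]],[1,[-0.83,-1,0],[0,0,0.777]],[1,[-0.83,-1,0],[0,0,0.777]]]' 15
cat > go.py <<'E'
import sys,numpy as np
from cell import arm
st=arm.get_state(); R=np.array(st['eef_rot']); p=np.array(st['eef_pos'])
print('t',st['time'],'pos',np.round(p,4),'yaw',np.degrees(np.arctan2(R[1,1],R[0,1])).round(2),'q',np.round(st['joints'],2),'w',round(st['width'],3),'g',round(st['grasp_force'],1),'F',np.round(st['contact_force'],1),'tilt',np.round(R[:2,2],4))
prev=p
for a in sys.argv[1:]:
    print(a,'total tool shift from here',np.round(R.T@(np.array(eval(a))-p)/.15,3))
E
python3 go.py .434,.414,.222 .434,.414,.081
```

```text
time: 1.35
eef_pos: [0.251, 0.4217, 0.2223]
eef_rot: [[0.26, 0.966, -0.001], [0.966, -0.26, -0.001], [-0.001, -0.0, -1.0]]
contact_force: [0.0, -0.6, -0.4]
width: 1.0
grasp_force: 0.0
t 1.35 pos [0.251  0.4217 0.2223] yaw -15.09 q [ 0.81  0.35  1.76 -0.    1.03  1.07] w 1.0 g 0.0 F [ 0.  -0.6 -0.4] tilt [-0.0005 -0.0006]
.434,.414,.222 total tool shift from here [2.680e-01 1.191e+00 1.000e-03]
.434,.414,.081 total tool shift from here [0.269 1.191 0.941]
```

```bash
python3 -m inch '[[1,[0.225,1,0],[0,0,0]],[1,[0.225,1,0],[0,0,0]],[1,[0.225,1,0],[0,0,0]],[1,[0.225,1,0],[0,0,0]],[1,[0.225,1,0],[0,0,0]]]' >/dev/null; python3 go.py .434,.414,.222 .434,.414,.081
```

```text
t 1.975 pos [0.4035 0.4149 0.222 ] yaw -15.09 q [0.61 0.47 1.55 0.   1.13 0.87] w 1.0 g 0.0 F [ 0.1  0.  -0.3] tilt [-0.0021 -0.001 ]
.434,.414,.222 total tool shift from here [ 0.047  0.198 -0.   ]
.434,.414,.081 total tool shift from here [0.049 0.2   0.94 ]
```

```bash
python3 -m inch '[[1,[0.045,0.195,0],[0,0,0]],[1,[0.045,0.195,0],[0,0,0]],[1,[0.045,0.195,0.4],[0,0,0]],[1,[0.045,0.195,0.7],[0,0,0]],[1,[0.045,0.195,0.94],[0,0,0]],[1,[0.045,0.195,0.94],[0,0,0]]]' >/dev/null; python3 go.py .434,.414,.081
python3 - <<'E'
from h import *
s=snap('side');t=snap('top'); cv2.imwrite('pics/g1.png',np.hstack([cv2.resize(t['color'][230:430,180:430],(400,320)),cv2.resize(s['color'][80:380,130:505],(400,320))])[:,:,::-1])
E
```

```text
t 2.725 pos [0.4307 0.4129 0.079 ] yaw -15.05 q [0.58 0.68 1.61 0.   0.85 0.84] w 0.998 g 0.0 F [ 0.6  1.  -0.4] tilt [-0.0075 -0.0045]
.434,.414,.081 total tool shift from here [ 0.013  0.02  -0.013]
```

View pics/g1.png

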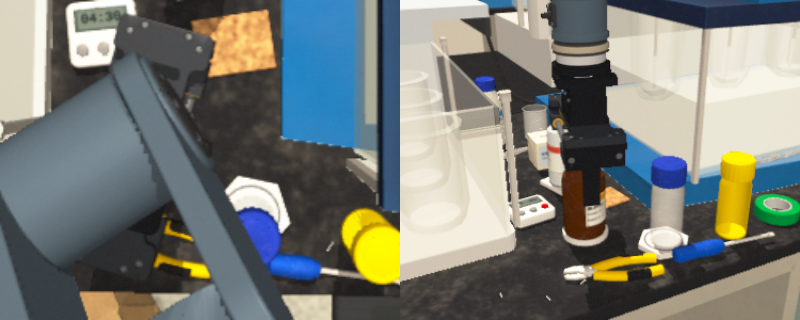

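The gripper straddles the brown bottle (body at crop (585,205)) and is clear of the slim bottle (668,195). I'm closing.

```bash
python3 -m inch '[[0.3,[0,0,0],[0,0,0]],[0.3,[0,0,0],[0,0,0]],[0.3,[0,0,0],[0,0,0]],[0.3,[0,0,0],[0,0,0]],[0.3,[0,0,0],[0,0,0]],[0.3,[0,0,0],[0,0,0]]]' 25 >/dev/null; python3 go.py .434,.414,.081; python3 -m inch '[[0.3,[0,0,-0.1],[0,0,0]],[0.3,[0,0,-0.25],[0,0,0]],[0.3,[0,0,-0.25],[0,0,0]]]' >/dev/null; python3 go.py .519,.343,.112 .519,.343,.075
```

```text
t 3.575 pos [0.4345 0.4145 0.0822] yaw -15.13 q [0.58 0.68 1.61 0.   0.85 0.84] w 0.714 g 24.9 F [-2.6  1.2  6.1] tilt [-0.0003  0.0005]
.434,.414,.081 total tool shift from here [-0.004 -0.003  0.008]
t 3.95 pos [0.4364 0.4149 0.1208] yaw -15.13 q [ 0.57  0.62  1.58 -0.    0.93  0.84] w 0.707 g 24.9 F [ 0.3  0.7 -3.2] tilt [0.004  0.0022]
.519,.343,.112 total tool shift from here [-0.319  0.657  0.06 ]
.519,.343,.075 total tool shift from here [-0.32   0.656  0.306]
```

```bash
python3 -m inch '[[0.3,[-0.1,0.22,0],[0,0,0]],[0.3,[-0.2,0.45,0],[0,0,0]],[0.3,[-0.31,0.67,0],[0,0,0]],[0.3,[-0.31,0.67,0],[0,0,0]],[0.3,[-0.31,0.67,0],[0,0,0]],[0.3,[-0.31,0.67,0],[0,0,0]]]' >/dev/null; python3 go.py .519,.343,.0772
```

```text
t 4.7 pos [0.5184 0.3435 0.1185] yaw -15.06 q [0.41 0.65 1.53 0.   0.96 0.67] w 0.71 g 24.9 F [ 0.6  0.3 -2.6] tilt [-0.0016 -0.0005]
.519,.343,.0772 total tool shift from here [-0.002  0.005  0.275]
```

```bash
python3 -m inch '[[0.3,[0,0,0.15],[0,0,0]],[0.3,[0,0,0.23],[0,0,0]],[0.3,[0,0,0.26],[0,0,0]],[0.3,[0,0,0.28],[0,0,0]],[0.3,[0,0,0.28],[0,0,0]],[0.3,[0,0,0.28],[0,0,0]]]' >/dev/null; python3 go.py
```

```text
t 5.45 pos [0.5201 0.3432 0.0776] yaw -15.13 q [ 0.4   0.71  1.55 -0.    0.88  0.67] w 0.706 g 24.9 F [ 0.   0.1 -1.9] tilt [0.001  0.0004]
```

```bash
python3 -m inch '[[0.3,[0,0,0.01],[0,0,0]],[0.3,[0,0,0.015],[0,0,0]],[0.3,[0,0,0.015],[0,0,0]],[0.3,[0,0,0.015],[0,0,0]]]' >/dev/null; python3 go.py
```

```text
t 5.95 pos [0.5202 0.3435 0.0761] yaw -15.12 q [0.4  0.71 1.55 0.   0.88 0.67] w 0.706 g 24.9 F [-2.3  0.5  5.2] tilt [0.0015 0.0008]
```

```bash
python3 -m inch '[[0.7,[0,0,0],[0,0,0]],[0.85,[0,0,0],[0,0,0]],[0.85,[0,0,0],[0,0,0]],[0.85,[0,0,-0.3],[0,0,0]],[0.85,[0,0,-0.7],[0,0,0]],[0.85,[0,0,-0.85],[0,0,0]],[0.85,[0,0,-0.85],[0,0,0]]]' >/dev/null; python3 go.py .356,.324,.2 
```

```text
t 6.825 pos [0.5211 0.3437 0.2045] yaw -15.12 q [ 0.4   0.54  1.46 -0.    1.13  0.67] w 0.922 g 0.0 F [-1.2  0.1 -0.7] tilt [0.0048 0.002 ]
.356,.324,.2 total tool shift from here [-0.414 -1.028  0.024]
```

```bash
python3 -m inch '[[0.85,[-0.14,-0.35,0],[0,0,0]],[0.85,[-0.28,-0.7,0],[0,0,0]],[0.85,[-0.41,-1,0],[0,0,0]],[0.85,[-0.41,-1,0],[0,0,0]],[0.85,[-0.41,-1,0],[0,0,0]],[0.85,[-0.41,-1,0],[0,0,0]]]' >/dev/null; python3 go.py .356,.324,.095 
python3 - <<'E'
from meas import *
t=snap('top'); 
try: print(captop(t,.115,.135,(285,375,215,290)))
except Exception as e: print(e)
try: print(captop(t,.125,.145,(310,362,350,405)))
except Exception as e: print(e)
cv2.imwrite('pics/g2.png',t['color'][:,:,::-1])
E
```

```text
t 7.575 pos [0.3604 0.3232 0.2019] yaw -15.17 q [ 0.5   0.37  1.8  -0.    0.97  0.76] w 0.923 g 0.0 F [-0.2 -0.4  0.1] tilt [0.0006 0.0002]
.356,.324,.095 total tool shift from here [-0.002 -0.03   0.712]
(array([0.5200913 , 0.3425681 , 0.12860675]), (0.035790931433439255, 0.035961780697107315), (324.5091247558594, 252.1681365966797))
(array([0.36746162, 0.31896535, 0.13181978]), (0.02045254223048687, 0.03263796493411064), (341.49365234375, 369.9595642089844))
```

View pics/g2.png

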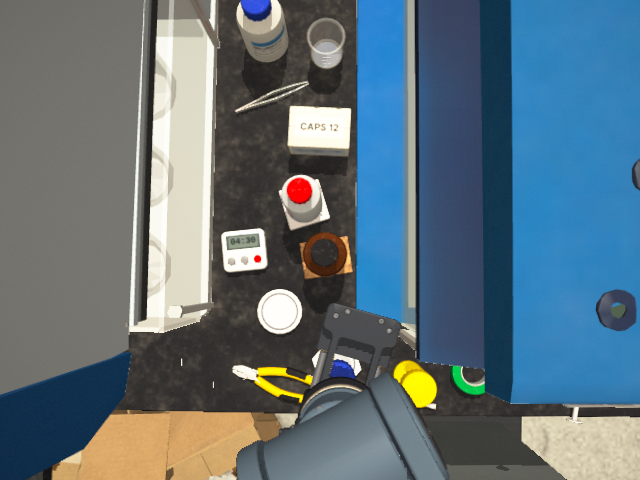

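The brown bottle stands upright on the mat (cap at (324,252)). The round stand at (280,312) is now free. I'll measure the round stand and descend on the slim bottle.

```bash
python3 - <<'E'
from meas import *
t=load('top'); h=cv2.cvtColor(t['color'],cv2.COLOR_RGB2HSV)
c=big(roi(cv2.inRange(h,(0,0,110),(180,60,255)),(250,310,285,340))); q=plane(t,c.reshape(-1,2),.01)[:,:2].astype(np.float32)
print(cv2.fitEllipse(q),np.median(depth(t,[(280,312),(275,305),(285,318)])[:,2]))
E
python3 -m inch '[[0.6,[0,-0.03,0.2],[0,0,0]],[0.6,[0,-0.03,0.4],[0,0,0]],[0.6,[0,-0.03,0.6],[0,0,0]],[0.6,[0,-0.03,0.71],[0,0,0]],[0.6,[0,-0.03,0.71],[0,0,0]],[0.6,[0,-0.03,0.71],[0,0,0]]]' 8 >/dev/null; python3 go.py .356,.324,.095
```

```text
((0.436155766248703, 0.4124492108821869), (0.06706426292657852, 0.06780301779508591), 12.698186874389648) 0.009399220926719853
t 8.375 pos [0.3555 0.3243 0.0961] yaw -15.15 q [ 0.51  0.55  1.9  -0.    0.69  0.77] w 0.797 g 0.0 F [-0.3 -0.1 -0.3] tilt [0.001  0.0005]
.356,.324,.095 total tool shift from here [-0.001  0.004  0.007]
```

```bash
python3 -m inch '[[0,[0,0,0],[0,0,0]],[0,[0,0,0],[0,0,0]],[0,[0,0,0],[0,0,0]],[0,[0,0,0],[0,0,0]],[0,[0,0,0],[0,0,0]],[0,[0,0,0],[0,0,0]]]' 12 >/dev/null; python3 go.py; python3 -m inch '[[0,[0,0,-0.1],[0,0,0]],[0,[0,0,-0.25],[0,0,0]],[0,[0,0,-0.25],[0,0,0]],[0,[0,0,-0.25],[0,0,0]]]' >/dev/null; python3 go.py .436,.412,.134
python3 - <<'E'
from h import *
s=snap('side');cv2.imwrite('pics/g3.png',s['color'][100:380,250:530,::-1])
E
```

```text
t 9.125 pos [0.3546 0.3242 0.0961] yaw -15.13 q [0.51 0.55 1.9  0.   0.69 0.77] w 0.537 g 12.0 F [-1.   0.6  6. ] tilt [0.0004 0.0004]
t 9.625 pos [0.3541 0.3237 0.1326] yaw -15.12 q [ 0.51  0.48  1.88 -0.    0.79  0.77] w 0.541 g 12.0 F [-0.1 -0.1 -0.7] tilt [-0.001  -0.0006]
.436,.412,.134 total tool shift from here [ 0.711  0.374 -0.01 ]
```

View pics/g3.png

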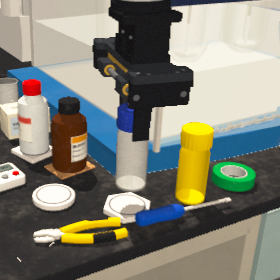

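The slim bottle is held by its cap, upright and lifted (crop (130,155)). Brown and red stand undisturbed. Carrying it to the round stand.

```bash
python3 -m inch '[[0,[0.2,0.1,0],[0,0,0]],[0,[0.45,0.24,0],[0,0,0]],[0,[0.71,0.375,0],[0,0,0]],[0,[0.71,0.375,0],[0,0,0]],[0,[0.71,0.375,0],[0,0,0]],[0,[0.71,0.375,0],[0,0,0]],[0,[0.71,0.375,0],[0,0,0]]]' >/dev/null; python3 go.py .436,.4125,.0961
```

```text
t 10.55 pos [0.4358 0.4115 0.1332] yaw -15.14 q [ 0.57  0.61  1.58 -0.    0.96  0.83] w 0.538 g 12.0 F [ 0.3 -0.2 -0.6] tilt [-0.0009 -0.0006]
.436,.4125,.0961 total tool shift from here [ 0.007 -0.001  0.247]
```

```bash
python3 -m inch '[[0,[0.005,0,0.13],[0,0,0]],[0,[0.005,0,0.2],[0,0,0]],[0,[0.005,0,0.235],[0,0,0]],[0,[0.005,0,0.25],[0,0,0]],[0,[0.005,0,0.25],[0,0,0]],[0,[0.005,0,0.25],[0,0,0]]]' >/dev/null; python3 go.py
```

```text
t 11.3 pos [0.4371 0.4131 0.0962] yaw -15.12 q [ 0.57  0.66  1.6  -0.    0.88  0.84] w 0.537 g 12.0 F [-0.6  1.1  1.5] tilt [0.0009 0.0005]
```

```bash
python3 -m inch '[[0.3,[0,0,0],[0,0,0]],[0.5,[0,0,0],[0,0,0]],[0.5,[0,0,0],[0,0,0]],[0.5,[0,0,-0.3],[0,0,0]],[0.5,[0,0,-0.6],[0,0,0]],[0.7,[0,0,-0.75],[0,0,0]],[0.85,[0,0,-0.75],[0,0,0]]]' >/dev/null; python3 go.py .6005,.376,.205
```

```text
t 12.175 pos [0.4379 0.4137 0.2104] yaw -15.12 q [ 0.57  0.51  1.51 -0.    1.12  0.84] w 0.875 g 0.0 F [-0.8 -0.5  0.4] tilt [0.0043 0.0027]
.6005,.376,.205 total tool shift from here [0.04  1.112 0.04 ]
```

```bash
python3 -m inch '[[0.85,[0.015,0.35,0],[0,0,0]],[0.85,[0.03,0.7,0],[0,0,0]],[0.85,[0.04,1,0],[0,0,0]],[0.85,[0.04,1,0],[0,0,0]],[0.85,[0.04,1,0],[0,0,0]],[0.85,[0.04,1,0],[0,0,0]]]' >/dev/null; python3 go.py .6005,.376,.085
python3 - <<'E'
from meas import *
t=snap('top'); cv2.imwrite('pics/g4.png',t['color'][:,:,::-1])
for n,a,r in [('slim',(.125,.14),(240,310,280,345)),('brown',(.12,.135),(285,375,215,290)),('red',(.135,.15),(270,335,165,215))]:
    try: print(n,captop(t,*a,r))
    except Exception as e: print(n,'hidden')
E
```

```text
t 12.925 pos [0.5813 0.3799 0.2075] yaw -15.05 q [0.42 0.64 1.25 0.   1.25 0.68] w 0.925 g 0.0 F [0.4 0.3 0.2] tilt [-0.0024 -0.0008]
.6005,.376,.085 total tool shift from here [0.009 0.132 0.816]
slim hidden
brown (array([0.51997322, 0.34279904, 0.12859016]), (0.035484787076711655, 0.036163222044706345), (324.3335266113281, 252.25653076171875))
red hidden
```

View pics/g4.png

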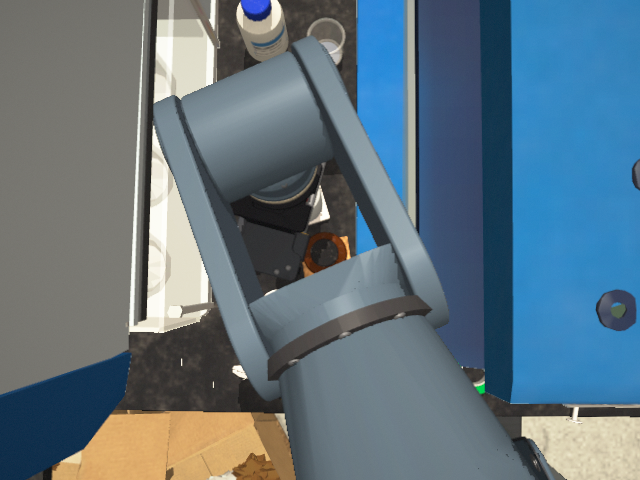

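The arm hides the red bottle from the top here, but brown at (325,252) is undisturbed. The red bottle's pose is known from the first picture. I'll descend and also measure the now-empty hexagonal stand from the side view.

```bash
python3 -m inch '[[0.85,[0.008,0.13,0],[0,0,0]],[0.85,[0.008,0.13,0.2],[0,0,0]],[0.85,[0.008,0.13,0.45],[0,0,0]],[0.85,[0.008,0.13,0.65],[0,0,0]],[0.85,[0.008,0.13,0.81],[0,0,0]],[0.85,[0.008,0.13,0.81],[0,0,0]],[0.85,[0.008,0.13,0.81],[0,0,0]]]' 22 >/dev/null; python3 go.py .6005,.376,.085
python3 - <<'E'
from meas import *
s=snap('side'); cv2.imwrite('pics/g5.png',s['color'][:,:,::-1])
h=cv2.cvtColor(s['color'],cv2.COLOR_RGB2HSV); c=big(roi(cv2.inRange(h,(0,0,140),(180,50,255)),(345,410,280,325)))
q=plane(s,c.reshape(-1,2),.01)[:,:2]; print(cv2.boundingRect(c),np.round(1000*cv2.approxPolyDP(q.astype(np.float32)[:,None],.005,True)[:,0]).tolist(),np.median(depth(s,c.reshape(-1,2))[:,2]))
E
```

```text
t 13.85 pos [0.6026 0.3764 0.0881] yaw -15.08 q [0.4  0.79 1.3  0.   1.05 0.66] w 0.926 g 0.0 F [-1.   1.   0.2] tilt [0.0017 0.0008]
.6005,.376,.085 total tool shift from here [-0.006 -0.013  0.02 ]
(353, 292, 48, 31) [[381.0, 300.0], [389.0, 329.0], [384.0, 344.0], [351.0, 369.0], [334.0, 352.0], [320.0, 359.0], [315.0, 339.0], [327.0, 334.0], [335.0, 349.0], [343.0, 347.0], [332.0, 331.0], [334.0, 301.0], [350.0, 290.0]] 0.009346290821896475
```

View pics/g5.png

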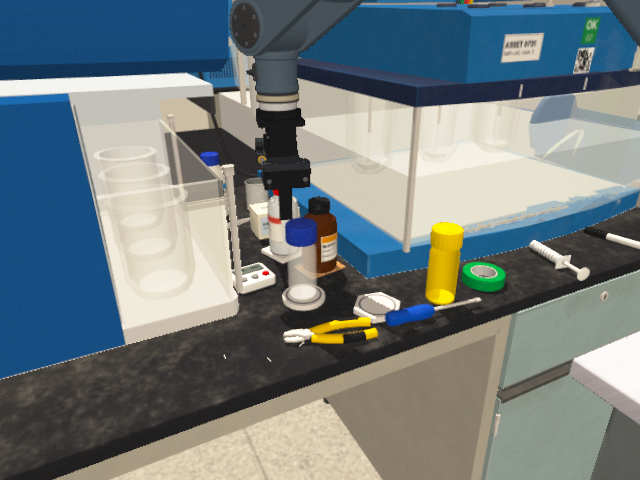

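The slim bottle stands on the round stand (302,265), brown is on the mat, and the gripper straddles the red bottle (285,220). The side mask of the hexagonal stand picks up the pliers, so I'll re-measure it from the top once the arm gives a view. Closing.

```bash
python3 -m inch '[[0.1,[0,0,0],[0,0,0]],[0.1,[0,0,0],[0,0,0]],[0.1,[0,0,0],[0,0,0]],[0.1,[0,0,0],[0,0,0]],[0.1,[0,0,0],[0,0,0]],[0.1,[0,0,0],[0,0,0]]]' 22 >/dev/null; python3 go.py; python3 -m inch '[[0.1,[0,0,-0.15],[0,0,0]],[0.1,[0,0,-0.45],[0,0,0]],[0.1,[0,0,-0.75],[0,0,0]],[0.1,[0,0,-1],[0,0,0]],[0.1,[0,0,-1],[0,0,0]],[0.1,[0,0,-1],[0,0,0]]]' >/dev/null; python3 go.py .44,.325,.24 .36,.325,.24
```

```text
t 14.65 pos [0.6021 0.3757 0.087 ] yaw -15.12 q [0.4  0.79 1.3  0.   1.05 0.66] w 0.636 g 21.9 F [-1.4  0.1  2.5] tilt [-0.0004  0.0001]
t 15.4 pos [0.6012 0.3749 0.2344] yaw -15.13 q [ 0.4   0.64  1.18 -0.    1.33  0.66] w 0.639 g 21.9 F [ 0.3 -0.1 -3.5] tilt [-0.0034 -0.0018]
.44,.325,.24 total tool shift from here [-0.602 -0.951 -0.033]
.36,.325,.24 total tool shift from here [-0.741 -1.465 -0.031]
```

```bash
python3 -m inch '[[0.1,[0.01,-0.25,0],[0,0,0]],[0.1,[0.02,-0.55,0],[0,0,0]],[0.1,[0.03,-0.85,0],[0,0,0]],[0.1,[0.03,-1,0],[0,0,0]],[0.1,[0.03,-1,0],[0,0,0]],[0.1,[0.03,-1,0],[0,0,0]]]' >/dev/null
python3 - <<'E'
from meas import *
t=snap('top'); cv2.imwrite('pics/g6.png',cv2.resize(t['color'][220:420,200:440,::-1],None,fx=2.5,fy=2.5))
h=cv2.cvtColor(t['color'],cv2.COLOR_RGB2HSV); m=roi(cv2.inRange(h,(0,0,110),(180,60,255)),(300,370,330,390)); c=big(m)
q=plane(t,cv2.convexHull(c).reshape(-1,2),.01)[:,:2].astype(np.float32); print(np.round(1000*cv2.approxPolyDP(q[:,None],.004,True)[:,0]).tolist(),cv2.minAreaRect(q),cv2.fitEllipse(q),np.median(depth(t,[(337,362)])[:,2]))
E
python3 go.py .36,.325,.235
```

```text
[[393.0, 338.0], [384.0, 299.0], [351.0, 288.0], [325.0, 310.0], [328.0, 327.0], [375.0, 354.0]] ((0.3633590042591095, 0.3172728717327118), (0.07289030402898788, 0.052647948265075684), 30.227020263671875) ((0.3618009388446808, 0.3200247883796692), (0.060599248856306076, 0.07342145591974258), 118.150146484375) 0.00888060147660108
t 16.2 pos [0.4605 0.4188 0.2365] yaw -15.19 q [ 0.56  0.51  1.42 -0.    1.21  0.82] w 0.637 g 22.0 F [-0.  -0.3 -2.2] tilt [ 0.0012 -0.    ]
.36,.325,.235 total tool shift from here [-0.779 -0.483  0.009]
```

View pics/g6.png

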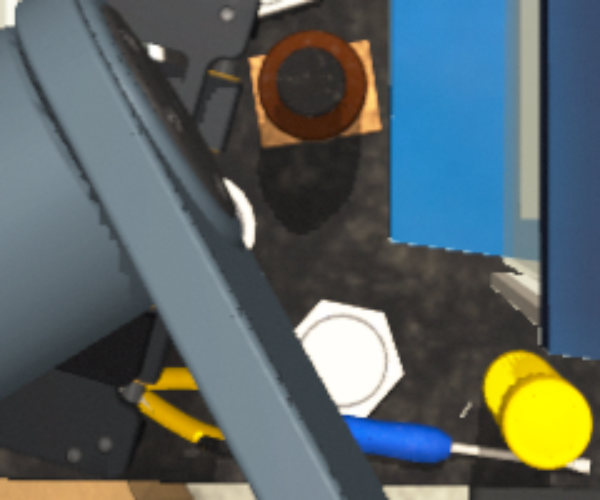

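The hexagonal stand is visible apart from its left corner (crop (345,360)). Paired corners give its centre at (.3593,.3247). Moving over it.

```bash
python3 -m inch '[[0.1,[-0.2,-0.12,0],[0,0,0]],[0.1,[-0.45,-0.28,0],[0,0,0]],[0.1,[-0.7,-0.44,0],[0,0,0]],[0.1,[-0.78,-0.485,0],[0,0,0]],[0.1,[-0.78,-0.485,0.2],[0,0,0]],[0.1,[-0.78,-0.485,0.5],[0,0,0]],[0.1,[-0.78,-0.485,0.75],[0,0,0]],[0.1,[-0.78,-0.485,0.75],[0,0,0]],[0.1,[-0.78,-0.485,0.75],[0,0,0]]]' >/dev/null;python3 go.py .3593,.3247,.087
```

```text
t 17.325 pos [0.36   0.3258 0.1252] yaw -15.17 q [ 0.51  0.5   1.87 -0.    0.77  0.77] w 0.642 g 22.0 F [-0.4  0.6 -2.4] tilt [0.0026 0.0014]
.3593,.3247,.087 total tool shift from here [-0.009 -0.003  0.255]
```

```bash
python3 -m inch '[[0.1,[-0.006,-0.002,0.12],[0,0,0]],[0.1,[-0.006,-0.002,0.2],[0,0,0]],[0.1,[-0.006,-0.002,0.235],[0,0,0]],[0.1,[-0.006,-0.002,0.25],[0,0,0]],[0.1,[-0.006,-0.002,0.25],[0,0,0]],[0.1,[-0.006,-0.002,0.25],[0,0,0]]]' >/dev/null;python3 go.py
```

```text
t 18.075 pos [0.3576 0.3245 0.0871] yaw -15.12 q [0.5  0.57 1.9  0.   0.67 0.77] w 0.636 g 22.0 F [-0.2 -0.9 -2. ] tilt [0.0006 0.0003]
```

```bash
python3 -m inch '[[0.1,[0.003,0.01,0],[0,0,0]],[0.1,[0.003,0.01,0.005],[0,0,0]],[0.1,[0.003,0.01,0.012],[0,0,0]],[0.1,[0.003,0.01,0.012],[0,0,0]],[0.1,[0.003,0.01,0.012],[0,0,0]]]' >/dev/null;python3 go.py
```

```text
t 18.7 pos [0.3584 0.3245 0.0868] yaw -15.12 q [0.5  0.57 1.9  0.   0.67 0.77] w 0.638 g 22.0 F [-4.7 -1.3 14.2] tilt [-0.      0.0004]
```

```bash
python3 -m inch '[[0.1,[0,0,-0.005],[0,0,0]],[0.5,[0,0,-0.005],[0,0,0]],[0.75,[0,0,-0.005],[0,0,0]],[0.8,[0,0,-0.005],[0,0,0]],[0.85,[0,0,-0.3],[0,0,0]],[0.85,[0,0,-0.65],[0,0,0]],[0.85,[0,0,-0.8],[0,0,0]],[0.85,[0,0,-0.8],[0,0,0]]]' >/dev/null; python3 go.py .520,.3428,.205
```

```text
t 19.7 pos [0.3602 0.325  0.2065] yaw -15.13 q [ 0.5   0.36  1.8  -0.    0.98  0.77] w 0.929 g 0.0 F [-0.8  0.6  0.1] tilt [0.0043 0.0023]
.520,.3428,.205 total tool shift from here [0.392 0.997 0.015]
```

```bash
python3 -m inch '[[0.85,[0.13,0.33,0],[0,0,0]],[0.85,[0.26,0.66,0],[0,0,0]],[0.85,[0.39,1,0],[0,0,0]],[0.85,[0.39,1,0],[0,0,0]],[0.85,[0.39,1,0],[0,0,0]],[0.85,[0.39,1,0],[0,0,0]]]' >/dev/null; python3 go.py .520,.3428,.076
python3 - <<'E'
from meas import *
s=snap('side');t=snap('top'); cv2.imwrite('pics/g7.png',np.hstack([cv2.resize(t['color'][130:430,180:430],(333,400)),cv2.resize(s['color'][130:380,200:490],(464,400))])[:,:,::-1])
for n,a,r in [('slim',(.125,.14),(240,310,280,345)),('red',(.135,.15),(305,372,345,410))]:
    try: print(n,captop(t,*a,r))
    except Exception as e: print(n,'hidden')
E
```

```text
t 20.45 pos [0.5169 0.3414 0.204 ] yaw -15.09 q [0.4  0.54 1.46 0.   1.14 0.67] w 0.926 g 0.0 F [ 0.7 -0.9  0.6] tilt [-0.003  -0.0011]
.520,.3428,.076 total tool shift from here [0.016 0.02  0.853]
slim hidden
red (array([0.35986972, 0.3248702 , 0.14192017]), (0.031106770038604736, 0.03305768221616745), (336.9108581542969, 377.1142883300781))
```

View pics/g7.png

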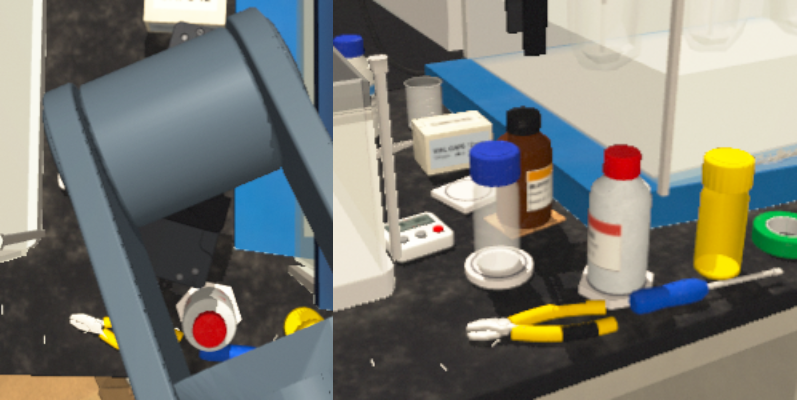

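The red bottle is upright on the hexagonal stand at (.3599,.3249), within 1 mm. The slim bottle is on the round stand and brown is on the mat. Descending on brown.

```bash
python3 -m inch '[[0.85,[0.008,0.012,0],[0,0,0]],[0.85,[0.008,0.012,0.25],[0,0,0]],[0.85,[0.008,0.012,0.5],[0,0,0]],[0.85,[0.008,0.012,0.7],[0,0,0]],[0.85,[0.008,0.012,0.84],[0,0,0]],[0.85,[0.008,0.012,0.84],[0,0,0]],[0.85,[0.008,0.012,0.84],[0,0,0]]]' 25 >/dev/null; python3 go.py .520,.3428,.077; python3 -m inch '[[0.3,[0,0,0],[0,0,0]],[0.3,[0,0,0],[0,0,0]],[0.3,[0,0,0],[0,0,0]],[0.3,[0,0,0],[0,0,0]],[0.3,[0,0,0],[0,0,0]],[0.3,[0,0,0],[0,0,0]]]' 25 >/dev/null; python3 go.py
```

```text
t 21.425 pos [0.5217 0.3429 0.08  ] yaw -15.11 q [0.4  0.71 1.55 0.   0.89 0.67] w 0.924 g 0.0 F [ 1.  -0.5  1.3] tilt [0.0017 0.0008]
.520,.3428,.077 total tool shift from here [-0.003 -0.011  0.02 ]
t 22.175 pos [0.5208 0.3427 0.0796] yaw -15.13 q [0.4  0.71 1.55 0.   0.89 0.67] w 0.709 g 24.9 F [-2.5  0.6  5.8] tilt [-0.0003  0.0004]
```

```bash
python3 -m inch '[[0.3,[0,0,-0.1],[0,0,0]],[0.3,[0,0,-0.3],[0,0,0]],[0.3,[0.1,0.13,-0.3],[0,0,0]],[0.3,[0.22,0.28,-0.3],[0,0,0]],[0.3,[0.354,0.454,-0.3],[0,0,0]],[0.3,[0.354,0.454,-0.3],[0,0,0]],[0.3,[0.354,0.454,-0.3],[0,0,0]],[0.3,[0.354,0.454,-0.3],[0,0,0]]]' >/dev/null;python3 go.py .600,.376,.0856
```

```text
t 23.175 pos [0.5994 0.3754 0.1237] yaw -15.12 q [ 0.4   0.75  1.29 -0.    1.11  0.67] w 0.71 g 24.9 F [-0.1 -0.1 -2.8] tilt [-0.0018 -0.0009]
.600,.376,.0856 total tool shift from here [0.005 0.003 0.254]
```

```bash
python3 -m inch '[[0.3,[0.002,0,0.12],[0,0,0]],[0.3,[0.002,0,0.2],[0,0,0]],[0.3,[0.002,0,0.235],[0,0,0]],[0.3,[0.002,0,0.25],[0,0,0]],[0.3,[0.002,0,0.25],[0,0,0]],[0.3,[0.002,0,0.25],[0,0,0]]]' >/dev/null;python3 go.py
```

```text
t 23.925 pos [0.6013 0.3764 0.087 ] yaw -15.12 q [ 0.4   0.79  1.3  -0.    1.04  0.67] w 0.704 g 24.9 F [ 0.5 -0.8 -3.1] tilt [0.0013 0.0005]
```

```bash
python3 -m inch '[[0.3,[0,-0.004,0.004],[0,0,0]],[0.3,[0,-0.004,0.009],[0,0,0]],[0.3,[0,-0.004,0.012],[0,0,0]],[0.3,[0,-0.004,0.012],[0,0,0]]]' >/dev/null;python3 go.py
```

```text
t 24.425 pos [0.6003 0.3766 0.0856] yaw -15.12 q [0.4  0.79 1.31 0.   1.04 0.67] w 0.706 g 24.9 F [-2.5 -0.5  4. ] tilt [0.0006 0.0004]
```

```bash
python3 -m inch '[[0.7,[0,0,0],[0,0,0]],[0.85,[0,0,0],[0,0,0]],[0.85,[0,0,0],[0,0,0]],[0.85,[0,0,-0.3],[0,0,0]],[0.85,[0,0,-0.65],[0,0,0]],[0.85,[0,0,-0.9],[0,0,0]],[0.85,[0,0,-0.9],[0,0,0]],[0.85,[0,0,-0.9],[0,0,0]]]' >/dev/null; python3 go.py; python3 -m inch '[[0.85,[-0.05,-0.4,0],[0,0,0]],[0.85,[-0.1,-0.8,0],[0,0,0]],[0.85,[-0.15,-1,0],[0,0,0]],[0.85,[-0.15,-1,0],[0,0,0]],[0.85,[-0.15,-1,0],[0,0,0]]]' >/dev/null;python3 -m inch '[[0.85,[-0.02,-0.4,0],[0,0,0]],[0.85,[-0.05,-0.8,0],[0,0,0]],[0.85,[-0.1,-1,0],[0,0,0]],[0.85,[-0.1,-1,0],[0,0,0]],[0.85,[-0.1,-1,0],[0,0,0]]]' >/dev/null; python3 go.py .2,.45,.21
```

```text
t 25.425 pos [0.5995 0.376  0.2187] yaw -15.13 q [ 0.4   0.65  1.2  -0.    1.29  0.67] w 0.925 g 0.0 F [ 0.2  0.6 -1.4] tilt [-0.0016 -0.0007]
t 26.675 pos [0.3031 0.419  0.2197] yaw -15.19 q [ 0.73  0.39  1.71 -0.    1.05  0.99] w 0.925 g 0.0 F [ 1.  -0.4 -0.3] tilt [0.0019 0.001 ]
.2,.45,.21 total tool shift from here [ 0.019 -0.717  0.064]
```

```bash
python3 -m inch '[[0.85,[0.02,-0.3,0],[0,0,0]],[0.85,[0.02,-0.7,0],[0,0,0]],[0.85,[0.02,-0.7,0],[0,0,0]],[0.85,[0.02,-0.7,0],[0,0,0]]]' >/dev/null
python3 - <<'E'
from meas import *
s=snap('side');t=snap('top'); cv2.imwrite('pics/g8.png',np.hstack([cv2.resize(t['color'][100:430,180:430],(333,440)),cv2.resize(s['color'][130:380,200:465],(466,440))])[:,:,::-1])
for n,a,r in [('brown',(.128,.145),(270,340,165,225)),('slim',(.125,.14),(240,310,280,345)),('red',(.135,.15),(305,372,345,410))]:
    try: print(n,captop(t,*a,r))
    except Exception as e: print(n,'hidden')
E
python3 go.py
```

```text
brown (array([0.59965682, 0.37608621, 0.1345694 ]), (0.03562775254249573, 0.0362410768866539), (299.6253356933594, 191.4208526611328))
slim (array([0.43779436, 0.41232687, 0.13160029]), (0.04583163186907768, 0.04608861356973648), (270.445068359375, 314.4732360839844))
red (array([0.35976881, 0.32487053, 0.1418762 ]), (0.031160328537225723, 0.03280915319919586), (336.90972900390625, 377.188232421875))
t 27.275 pos [0.2025 0.4491 0.2197] yaw -15.26 q [ 0.92  0.35  1.76 -0.    1.02  1.19] w 0.929 g 0.0 F [ 0.3 -0.5  0.3] tilt [0.0012 0.0008]
```

View pics/g8.png

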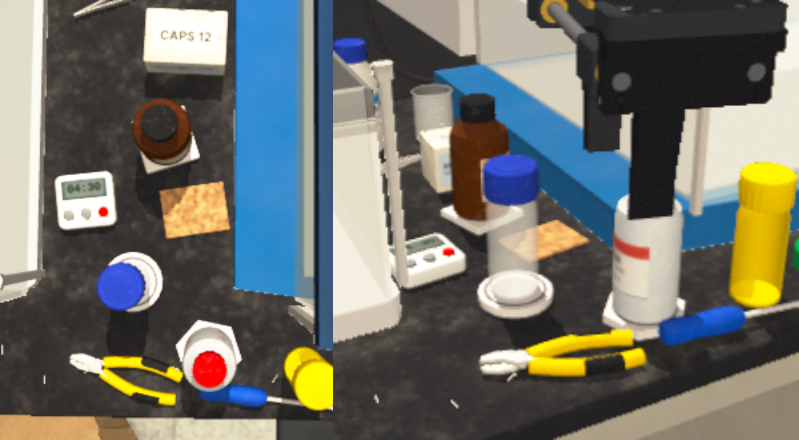

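All three bottles are upright on the right stands: brown on square (160,130), slim on round (125,285) and red on hexagonal (210,365). Each is within about 2 mm of its stand's centre. The timer and carton show no visible shift, and the gripper touches nothing.

```bash
python3 -c "
from cell import arm; print(arm.hand_in())"
```

```text
the job is handed in; nothing more can be done
None
```

I moved all three bottles to their stands and handed the job in at about 27 s: brown on square, red-capped on hexagonal and slim on round, each upright and within about 2 mm of centre, with the timer and carton left untouched.

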